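Start the big flange nut on the hold-down stud

TASK

Put the big flange nut on the upright stud of the hold-down jig, flange down, and start it on the thread: it only goes in if you back it off (anticlockwise from above) until it drops, and then turn it clockwise about a quarter turn so that the thread has caught it. Leave it there, level and let go, and leave the other things on the bench where they are.

Things in the scene. Friction and masses are not known exactly. Their poses are not given: they have to be found in the camera images.
- nut_center (a point): Loose steel flange nut, about 0.25 to 0.5 kg, standing flange down on the bench; 46 mm high. Round flange 70 mm across, 6 mm thick, at the bottom; above it a hexagon 50 mm over flats, 58 over corners. Point: on its axis, 23 mm above its underside. z is up its axis; x is square to a flat, so flats face every 60 degrees from x. Grip opposite flats some 8 mm above this point so that finger tips clear the flange.
- nut_top (a point): Middle of the nut's top face, 46 mm above its underside. The hole through it is 27 mm wide at the top and between three small lugs near its underside, 36 mm elsewhere. It turns easily, also between fingers set 2 to 4 mm wider than its flats, in which it is free to drop.
- strap_top (a point): On the stud's axis, level with the top of the steel strap the stud comes up through, 48 mm above the bench. Jig and stud are fixed, their place varies. z is up; the strap (170 x 50 mm) lies along y, the strip of wood under it (260 x 34 mm, top 38 mm above the bench) along x, 60 mm to +y of the stud. Base board 150 x 190 x 18 mm.
- stud_tip (a point): Tip of the fixed upright steel stud, on its axis, 59 mm above the strap. Its upper 34 mm is a plain pilot 24 mm thick with a cone 13 mm high, 10 mm wide at the tip; below that a coarse right-hand thread 34 mm across with three starts (10 mm of travel per third of a turn). At what angle the starts lie is not known beforehand.
- thread_top (a point): On the stud's axis at the flat tops of the thread, 25 mm above the strap. Set down, the nut rests with its underside 20 to 22 mm above the strap (up to 28 on the stops). Clockwise it only meets stops. Backed off (anticlockwise from above), within a third of a turn it drops to 8 to 11 mm and meets a stop; then clockwise it goes down 0.83 mm per 10 degrees, to the strap after about 110.
- saw: Bystander, to be left alone: hand saw lying flat, black handle, 370 mm long overall. Origin 10 mm from the blade's handle end, between handle and blade, on the bench.
- glue: Bystander, to be left alone: white bottle with a black cap, 60 mm across, 150 mm tall, standing. Origin at the centre of its underside.
- tape: Bystander, to be left alone: flat paper-coloured roll (ring) 100 mm across, 24 mm high. Origin at the centre of its underside.
- offcut_a: Bystander, to be left alone: offcut of wood 150 x 30 x 20 mm, lying among the task's things. Origin at the centre of its underside.
- offcut_b: Bystander, to be left alone: offcut of wood 120 x 40 x 20 mm. Origin at the centre of its underside.
- chisel: Bystander, to be left alone: chisel with a wooden handle, about 240 mm long, lying. Origin on the bench under its collar, where blade and handle meet.
- foam: Bystander, to be left alone: pink foam slab 200 x 160 x 50 mm. Origin at the centre of its underside.
- strip: Bystander, to be left alone: wood strip 320 x 26 x 18 mm. Origin at the centre of its underside.
Not all that is in view belongs to the job. What is shaped like the part that bears nut_center but orange or red is not meant.

How it is judged:
By the outcome, as a careful person would: the job done as asked, in the order asked, and still so for the second after the job is handed in, with the robot touching nothing.
It also fails if it takes over 54 s, if anything falls off the work surface, if the arm or the gripper's body presses on something with over 40 N, if the wrist force passes 120 N, or if a joint passes its speed limit or range.

ROBOT

A 6-joint arm with a two-finger parallel gripper is mounted at the origin on the work surface. World frame = base frame: x ahead of the robot, y to its left, z up, the work surface at z = 0. Lengths are in m, angles in rad, forces in N, time in s.
With the tool pointing down it reaches from about 0.425 to 0.95 m from the base axis. Payload 3.5 kg.
Tool frame: the origin (TCP) lies at the very end of the fingers, on their centre line; the grasp point (between the pads) lies behind it (ctrl.grasp_offset is the z of the grasp point in the tool frame, in m); z points along the fingers, x is the direction in which the jaws open and shut, and the axes are right-handed (so a half turn about z gives the same grasp; the last joint's range is limited). The gripper opens to 85 mm and grips with 20 to 120 N. Pads are 22 mm wide; open, the fingers measure 114 mm over their backs; the gripper's body (76 mm by 85 mm) begins 54 mm behind the grasp point. The pads swing forward as they close: fully open they stand 13 mm farther back than shut.
Start: joints at [-1.352, 0.286, 1.577, -0, 1.279, -0.15], TCP at [0.243, -0.63, 0.208] pointing down, gripper open.
Joint ranges: [-2.77, 2.77], [-0.9, 2.22], [0.21, 2.48], [-1.53, 4.67], [0.24, 2.81], [-2.84, 2.84]. Speed limits (rad/s): [2.79, 2.79, 3.14, 3.14, 3.14, 3.14].

INTERFACE

Orientations are given as a unit quaternion [x, y, z, w].
In Python, from plant import ctrl gives the robot as it stands.
- The arm moves only by the shell command python3 -m jog 'ROWS' [FORCE]. ROWS is JSON, a list of rows, each an object with "grip": the closure, from 0 (fully open) to 1 (shut); "xyz": the shift along the tool's x, y, z in m, a list of three; "dr": the turn, a rotation vector about the tool's x, y, z in rad, a list of three. A call has 1 to 12 rows; each row is the pose to reach, as a shift and turn from the pose commanded when the call began, along the tool's axes at that moment; what a row does not reach only later rows make up. A row lasts 1/12 s, in which the tool goes at most 41.7 mm and 7.16 degrees, less where a joint would pass 70% of its speed; a pose out of reach is approached as far as the arm can. A call with a gripper value outside its range is refused whole. The fingers move at their own pace and stop on an object; FORCE is the grip in N (left out, the last holds). Time passes only in rows, so rows that repeat a pose let the fingers close. It gives the time, the measured TCP pose, the force and the opening at its end, in the units of the state.
- ctrl.get_state(): the state, without advancing time (a new reading comes with each control period).
- ctrl.read_camera(name): name is "side" or "top" or "wrist"; returns the picture (400x640x3 uint8, red, green, blue); there is no depth.
- ctrl.get_calibration(name): a dict with "mtx" (3x3 intrinsics, pixels), "k1" (the pictures are not rectified: a ray, as slopes to the right and down, at radius r is drawn at 1 + k1 r^2 times it, then the intrinsics apply), "R" (3x3) and "t" (3): a world point X has camera coordinates R X + t; the wrist camera has in their place "hand_eye" (4x4, takes a point from camera to tool coordinates, whose origin is the TCP and whose axes are the tool frame's). Camera axes: x right, y down, z forward; pixel columns grow to the right and rows downward; lengths in m; the calibration is good to about 2 mm. A picture is of the moment at which its call begins: read the wrist's pose just before it. get_calibration takes no time and is no camera call.
- ctrl.sign_off(): hands the job in, once; it reports no verdict.
The state is a dict: "time": time; "qpos": joint angles; "dq": joint speeds; "joint_efforts": joint torques, N m; "eef_pos": TCP position; "tcp_rot": TCP orientation; "contact_force": force on the tool from outside, world axes, zero at the start; "wrist_torque": the same for the moment, N m; "opening": opening from 0.0 (shut) to 1.0 (fully open).
Only numpy, scipy, OpenCV 4.12 (cv2) and the standard library are available. Lean on these libraries where they do the work, as an engineer would, in place of code of your own. Each camera call takes 0.05 s, during which the arm holds its last target.

## Working session

There is one attempt and no reset: what is moved stays moved. The work goes in short steps, Python scripts to look and compute and a shell command to move; the robot and the scene stay as the last step left them, time stands still between calls to the robot, and variables do not carry over. Pictures are saved under pics/ and viewed, and the job is handed in when it is done.

```bash
ls; mkdir -p pics; python3 - <<'E'
from plant import ctrl
import cv2
for n in ["top","side","wrist"]:
    s=ctrl.get_state()
    im=ctrl.read_camera(n); cv2.imwrite(f"pics/{n}0.png",im[:,:,::-1])
    c=ctrl.get_calibration(n); print(n,c)
print(ctrl.get_state(), ctrl.grasp_offset)
E
```

```text
pics
top {'mtx': array([[422.769776  ,   0.        , 324.53615619],
       [  0.        , 422.769776  , 203.20413049],
       [  0.        ,   0.        ,   1.        ]]), 'k1': -0.06204450226342659, 'R': array([[-4.44010514e-03, -9.99651091e-01,  2.60380658e-02],
       [-9.89978328e-01,  7.18827142e-04, -1.41217537e-01],
       [ 1.41149548e-01, -2.64041416e-02, -9.89636108e-01]]), 't': array([-0.00673266,  0.58798248,  1.18406684])}
side {'mtx': array([[510.209532  ,   0.        , 321.44812069],
       [  0.        , 510.209532  , 205.54101325],
       [  0.        ,   0.        ,   1.        ]]), 'k1': -0.01721609600427105, 'R': array([[ 0.83184623, -0.55469838,  0.01848119],
       [-0.32084061, -0.50778222, -0.79951143],
       [ 0.45287211,  0.65914105, -0.60036649]]), 't': array([-0.49781474,  0.27650312,  1.5130942 ])}
wrist {'mtx': array([[358.70770362,   0.        , 320.16763102],
       [  0.        , 358.70770362, 194.69448389],
       [  0.        ,   0.        ,   1.        ]]), 'k1': -0.05997809526952135, 'hand_eye': array([[ 9.99999723e-01,  1.79143184e-04, -7.226817
[... 305 characters left out ...]
 'qpos': array([-1.35202373e+00,  2.87047461e-01,  1.57786024e+00,  2.08883854e-05,
        1.27862792e+00, -1.50002213e-01]), 'dq': array([ 4.70723826e-05, -1.87637288e-03, -4.11698554e-03,  2.51816195e-04,
       -1.07919224e-03,  2.46001855e-03]), 'joint_efforts': array([ 3.78828906e-05, -4.06605041e+01, -2.93141627e+01, -2.21530072e-04,
        3.97464435e-03,  6.83924597e-06]), 'eef_pos': array([ 0.24322554, -0.62904517,  0.20729754]), 'tcp_rot': array([ 8.24762381e-01, -5.65478622e-01, -7.03329813e-04, -6.70229682e-04]), 'contact_force': array([-0.61920694,  0.06778137, -0.16543907]), 'wrist_torque': array([ 0.03974925,  0.02174121, -0.02427709]), 'opening': 0.9965438403650051} -0.0187
```

View pics/top0.png

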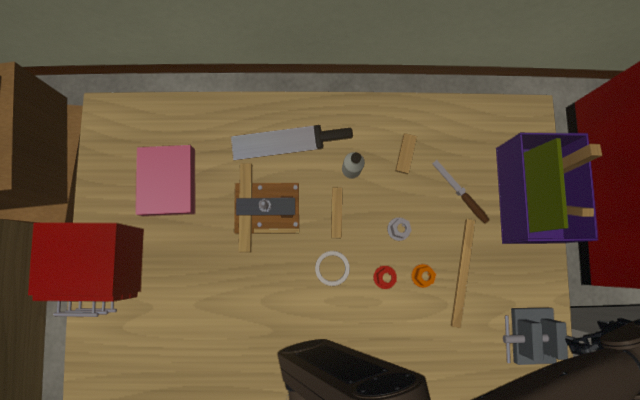

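View pics/side0.png

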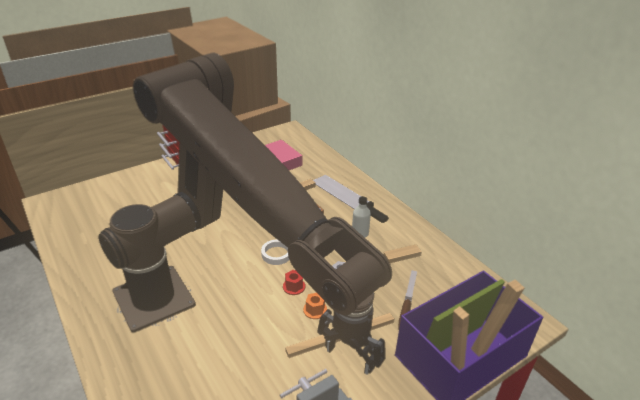

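View pics/wrist0.png

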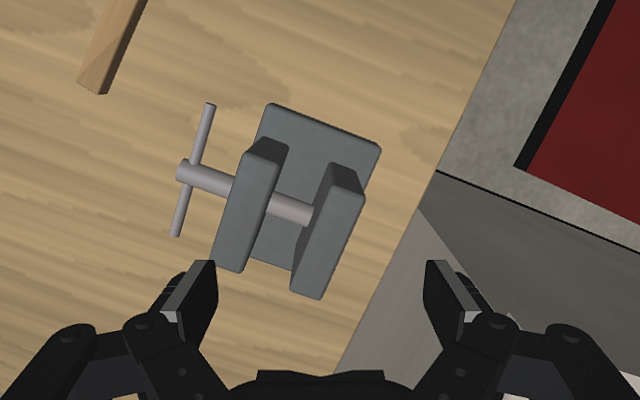

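The top view shows the steel nut at about (399,229), the stud at about (265,205), and the red and orange decoys at (385,277) and (423,276). I'll enlarge the nut and jig.

```bash
cat > h.py <<'E'
import numpy as np, cv2
from scipy.spatial.transform import Rotation as Ro
from plant import ctrl
def cam(name,state=None):
    c=ctrl.get_calibration(name); K=c["mtx"];k=c["k1"]
    if "R" in c: R,t=np.array(c["R"]),np.array(c["t"])
    else:
        s=state; T=np.eye(4);T[:3,:3]=Ro.from_quat(s["tcp_rot"]).as_matrix();T[:3,3]=s["eef_pos"]
        W=np.linalg.inv(T@c["hand_eye"]); R,t=W[:3,:3],W[:3,3]
    return K,k,R,t
def ray(uv,cm):
    K,k,R,t=cm
    p=cv2.undistortPoints(np.array([[uv]],float),K,np.array([k,0,0,0.]))[0,0]
    return -R.T@t, R.T@np.array([p[0],p[1],1])
def onz(uv,z,cm):
    o,d=ray(uv,cm); return o+d*(z-o[2])/d[2]
def proj(X,cm):
    K,k,R,t=cm
    return cv2.projectPoints(np.atleast_2d(np.array(X,float)),cv2.Rodrigues(R)[0],t,K,np.array([k,0,0,0.]))[0][:,0]
def crop(im,x0,y0,w,h,f,fn):
    cv2.imwrite(fn,cv2.resize(im[y0:y0+h,x0:x0+w,::-1],None,fx=f,fy=f,interpolation=cv2.INTER_CUBIC))
E
python3 - <<'E'
import cv2,numpy as np
from h import *
im=cv2.imread("pics/top0.png")[:,:,::-1]
a=cv2.resize(im[205:255,375:425],None,fx=8,fy=8,interpolation=cv2.INTER_CUBIC)
b=cv2.resize(im[180:230,240:290],None,fx=8,fy=8,interpolation=cv2.INTER_CUBIC)
cv2.imwrite("pics/c0.png",np.hstack([a,b])[:,:,::-1])
c=cam("top")
print(onz((399,229),.046,c),onz((265,205),.107,c))
E
```

```text
[ 0.51205847 -0.22265248  0.046     ] [0.57382279 0.15641872 0.107     ]
```

View pics/c0.png

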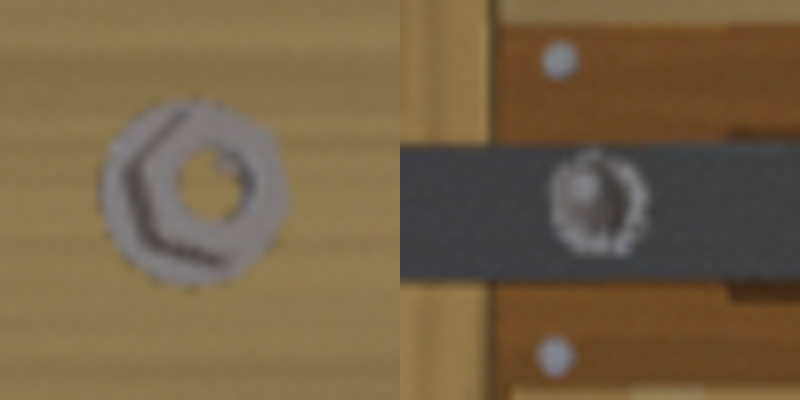

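```bash
python3 -m jog '[{"grip":0,"xyz":[-0.28,-0.40,0],"dr":[0,0,0]},{"grip":0,"xyz":[-0.28,-0.40,0],"dr":[0,0,0]},{"grip":0,"xyz":[-0.28,-0.40,0],"dr":[0,0,0]},{"grip":0,"xyz":[-0.28,-0.40,0],"dr":[0,0,0]},{"grip":0,"xyz":[-0.28,-0.40,0],"dr":[0,0,0]},{"grip":0,"xyz":[-0.28,-0.40,0],"dr":[0,0,0]},{"grip":0,"xyz":[-0.28,-0.40,0],"dr":[0,0,0]},{"grip":0,"xyz":[-0.28,-0.40,0],"dr":[0,0,0]},{"grip":0,"xyz":[-0.28,-0.40,0],"dr":[0,0,0]},{"grip":0,"xyz":[-0.28,-0.40,0],"dr":[0,0,0]},{"grip":0,"xyz":[-0.28,-0.40,0],"dr":[0,0,0]},{"grip":0,"xyz":[-0.28,-0.40,0],"dr":[0,0,0]}]'
python3 - <<'E'
from h import *
s=ctrl.get_state(); im=ctrl.read_camera("wrist"); cv2.imwrite("pics/w1.png",im[:,:,::-1])
import pickle; pickle.dump(s,open("w1.pkl","wb")); print(s["eef_pos"],s["time"],s["qpos"])
E
```

```text
time: 1.15
eef_pos: [0.5166, -0.2211, 0.2083]
tcp_rot: [0.825, -0.565, -0.0, -0.0]
contact_force: [0.4, 0.1, 0.7]
opening: 0.999
[ 0.51662018 -0.22109544  0.20827141] 1.15 [-5.85317607e-01  3.83253320e-02  1.85780221e+00  8.64420091e-04
  1.24579601e+00  6.14683366e-01]
```

View pics/w1.png

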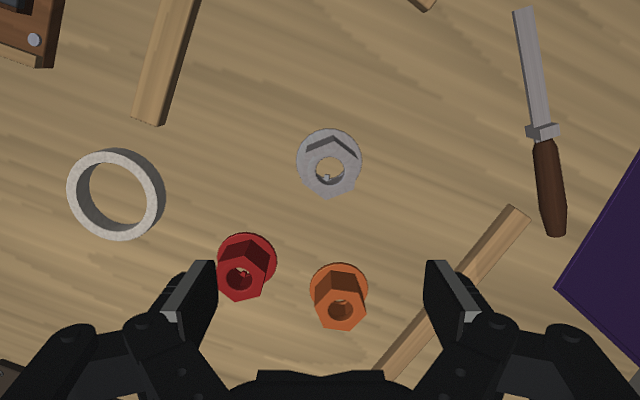

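```bash
python3 - <<'E'
from h import *
import pickle; s=pickle.load(open("w1.pkl","rb"))
im=cv2.imread("pics/w1.png")[:,:,::-1]
crop(im,285,120,90,90,8,"pics/c1.png")
print(onz((330,169),.046,cam("wrist",s)), onz((400.8,227.6),.046,cam("top")))
E
```

```text
[ 0.5183344  -0.22993188  0.046     ] [ 0.5160868  -0.22800763  0.046     ]
```

View pics/c1.png

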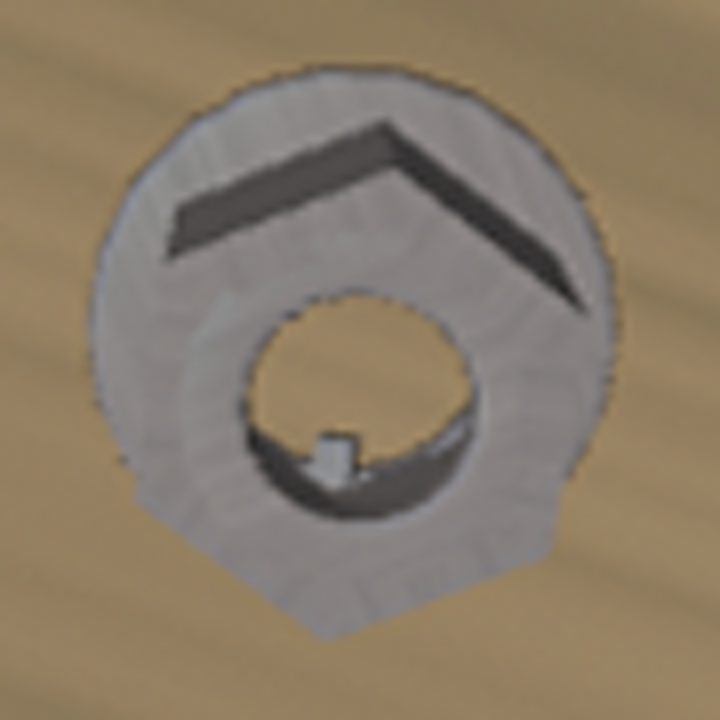

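```bash
python3 - <<'E'
from h import *
import pickle; s=pickle.load(open("w1.pkl","rb")); cm=cam("wrist",s)
cs=[(390,165),(582,312),(550,552),(330,638),(138,500),(168,260)]
P=np.array([onz((285+(u+.5)/8-.5,120+(v+.5)/8-.5),.046,cm) for u,v in cs])[:,:2]
c=P.mean(0); d=P-c; print(c,np.linalg.norm(d,axis=1))
a=np.degrees(np.arctan2(d[:,1],d[:,0])); print(a, a%60)
hc=onz((285+360/8-.5,120+406/8-.5),.046,cm);print("hole",hc)
R=Ro.from_quat(s["tcp_rot"]).as_matrix(); print("tool x yaw",np.degrees(np.arctan2(R[1,0],R[0,0])), s["qpos"][5])
print("d tool", R.T@(np.r_[c,0.031]-s["eef_pos"]))
E
```

```text
[ 0.51683706 -0.23004878] [0.02872151 0.02818408 0.02888475 0.02869942 0.02852512 0.02835277]
[  14.72233507  -44.85507592 -106.54199639 -165.48413904  134.5250684
   73.08001294] [14.72233507 15.14492408 13.45800361 14.51586096 14.5250684  13.08001294]
hole [ 0.51704505 -0.22993946  0.046     ]
tool x yaw -68.77080338309607 0.6146833656881242
d tool [0.00855597 0.00312462 0.17726363]
```

```bash
python3 -m jog '[{"grip":0,"xyz":[0.0086,0.003,0.04],"dr":[0,0,0.06]},{"grip":0,"xyz":[0.0086,0.003,0.08],"dr":[0,0,0.123]},{"grip":0,"xyz":[0.0086,0.003,0.10],"dr":[0,0,0.123]},{"grip":0,"xyz":[0.0086,0.003,0.10],"dr":[0,0,0.123]},{"grip":0,"xyz":[0.0086,0.003,0.10],"dr":[0,0,0.123]}]'
python3 - <<'E'
from h import *
s=ctrl.get_state(); im=ctrl.read_camera("wrist"); cv2.imwrite("pics/w2.png",im[:,:,::-1])
import pickle; pickle.dump(s,open("w2.pkl","wb")); print(s["eef_pos"],s["time"],s["qpos"])
crop(im,240,100,180,140,4.4,"pics/c2.png")
E
```

```text
time: 1.62
eef_pos: [0.5149, -0.2328, 0.1071]
tcp_rot: [0.789, -0.615, -0.002, 0.0]
contact_force: [-0.3, 1.0, 0.6]
opening: 1.0
[ 0.51494975 -0.23277606  0.10714473] 1.6167 [-6.04063962e-01  1.54346096e-01  1.92896549e+00  1.96276714e-05
  1.06161711e+00  7.20740410e-01]
```

View pics/c2.png

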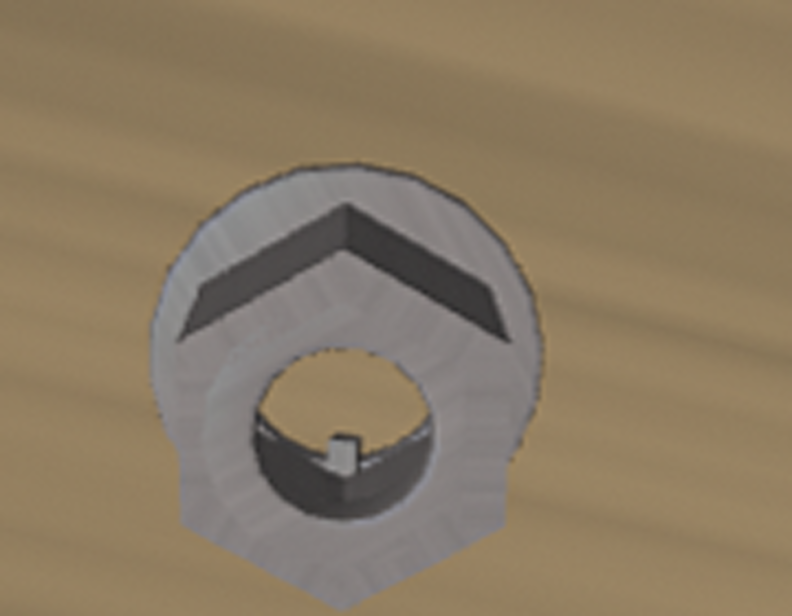

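```bash
python3 - <<'E'
from h import *
import pickle; s=pickle.load(open("w2.pkl","rb")); cm=cam("wrist",s)
cs=[(347,248),(510,342),(505,525),(343,610),(181,523),(178,342)]
P=np.array([onz((240+(u+.5)/4.4-.5,100+(v+.5)/4.4-.5),.046,cm) for u,v in cs])[:,:2]
c=P.mean(0); d=P-c; print(c,np.linalg.norm(d,axis=1))
a=np.degrees(np.arctan2(d[:,1],d[:,0]))%60; print(a,a.mean())
R=Ro.from_quat(s["tcp_rot"]).as_matrix(); print("tool x yaw",np.degrees(np.arctan2(R[1,0],R[0,0])))
hc=onz((240+344/4.4-.5,100+434/4.4-.5),.046,cm);print("hole",hc)
print("d tool", R.T@(np.r_[c,0.0123]-s["eef_pos"]), R.T@(hc-s["eef_pos"]),R.T@np.array([0,0,-1]))
s=ctrl.get_state();print(s["eef_pos"])
E
```

```text
[ 0.51672182 -0.23040936] [0.02872377 0.0286672  0.02876245 0.02892836 0.02894124 0.02859644]
[13.08176415 14.6471578  13.63207437 13.6847152  13.7421157  13.54766011] 13.72258122344183
tool x yaw -75.90640689544233
hole [ 0.51694242 -0.23028857  0.046     ]
d tool [-0.00162515 -0.00250264  0.09484388] [-0.00177344 -0.00267225  0.06114369] [ 0.00251771 -0.00218874  0.99999444]
[ 0.51629957 -0.2337733   0.10932808]
```

```bash
python3 -m jog '[{"grip":0,"xyz":[-0.003,-0.0015,0.03],"dr":[0,0,0]},{"grip":0,"xyz":[-0.003,-0.0015,0.06],"dr":[0,0,0]},{"grip":0,"xyz":[-0.003,-0.0015,0.085],"dr":[0,0,0]},{"grip":0,"xyz":[-0.003,-0.0015,0.096],"dr":[0,0,0]},{"grip":0,"xyz":[-0.003,-0.0015,0.096],"dr":[0,0,0]},{"grip":0,"xyz":[-0.003,-0.0015,0.096],"dr":[0,0,0]}]'
python3 - <<'E'
from h import *
s=ctrl.get_state(); im=ctrl.read_camera("wrist"); cv2.imwrite("pics/w3.png",im[:,:,::-1])
print(s["eef_pos"],s["time"])
E
```

```text
time: 2.17
eef_pos: [0.5178, -0.231, 0.0142]
tcp_rot: [0.788, -0.615, 0.001, -0.0]
contact_force: [1.0, -0.5, 0.5]
opening: 1.001
[ 0.51778783 -0.23098712  0.01421527] 2.1667
```

View pics/w3.png

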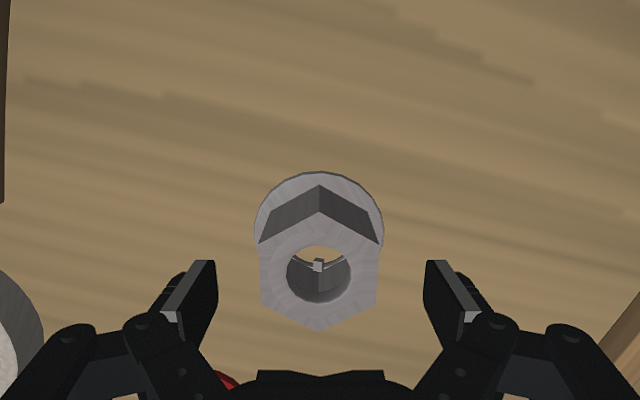

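The jaws straddle the nut evenly: hole centre at (319,274), pads at x≈205 and 435. Now close at moderate force.

```bash
python3 - <<'E'
from h import *
s=ctrl.get_state(); R=Ro.from_quat(s["tcp_rot"]).as_matrix()
print(R.T@(onz((319,274),.046,cam("wrist",s))-s["eef_pos"]))
E
python3 -m jog '[{"grip":0.5,"xyz":[0,0.0,0],"dr":[0,0,0]},{"grip":0.5,"xyz":[0,0,0],"dr":[0,0,0]},{"grip":0.5,"xyz":[0,0,0],"dr":[0,0,0]},{"grip":0.5,"xyz":[0,0,0],"dr":[0,0,0]},{"grip":0.5,"xyz":[0,0,0],"dr":[0,0,0]},{"grip":0.5,"xyz":[0,0,0],"dr":[0,0,0]},{"grip":0.5,"xyz":[0,0,0],"dr":[0,0,0]},{"grip":0.5,"xyz":[0,0,0],"dr":[0,0,0]}]' 60
```

```text
[-0.00054169  0.00102048 -0.03103141]
time: 2.88
eef_pos: [0.5178, -0.2308, 0.0144]
tcp_rot: [0.788, -0.615, 0.001, -0.0]
contact_force: [-1.5, 0.7, 6.1]
opening: 0.565
```

```bash
python3 -m jog '[{"grip":0.5,"xyz":[0,0.0,-0.02],"dr":[0,0,0]},{"grip":0.5,"xyz":[0,0,-0.05],"dr":[0,0,0]},{"grip":0.5,"xyz":[0,0,-0.09],"dr":[0,0,0]},{"grip":0.5,"xyz":[0,0,-0.13],"dr":[0,0,0]},{"grip":0.5,"xyz":[0,0,-0.16],"dr":[0,0,0]},{"grip":0.5,"xyz":[0,0,-0.175],"dr":[0,0,0]},{"grip":0.5,"xyz":[0,0,-0.175],"dr":[0,0,0]}]'
python3 -m jog '[{"grip":0.5,"xyz":[-0.02,-0.012,0],"dr":[0,0,0]},{"grip":0.5,"xyz":[-0.05,-0.032,0],"dr":[0,0,0]},{"grip":0.5,"xyz":[-0.085,-0.054,0],"dr":[0,0,0]},{"grip":0.5,"xyz":[-0.12,-0.076,0],"dr":[0,0,0]},{"grip":0.5,"xyz":[-0.155,-0.098,0],"dr":[0,0,0]},{"grip":0.5,"xyz":[-0.19,-0.12,0],"dr":[0,0,0]},{"grip":0.5,"xyz":[-0.225,-0.142,0],"dr":[0,0,0]},{"grip":0.5,"xyz":[-0.26,-0.164,0],"dr":[0,0,0]},{"grip":0.5,"xyz":[-0.295,-0.186,0],"dr":[0,0,0]},{"grip":0.5,"xyz":[-0.325,-0.207,0],"dr":[0,0,0]},{"grip":0.5,"xyz":[-0.35,-0.222,0],"dr":[0,0,0]},{"grip":0.5,"xyz":[-0.362,-0.23,0],"dr":[0,0,0]}]'
python3 -m jog '[{"grip":0.5,"xyz":[0,0,0],"dr":[0,0,0]},{"grip":0.5,"xyz":[0,0,0],"dr":[0,0,0]},{"grip":0.5,"xyz":[0,0,0],"dr":[0,0,0]}]'
python3 - <<'E'
from h import *
s=ctrl.get_state(); im=ctrl.read_camera("wrist"); cv2.imwrite("pics/w4.png",im[:,:,::-1])
import pickle; pickle.dump(s,open("w4.pkl","wb")); print(s["eef_pos"],s["time"],s["qpos"],s["contact_force"],s["tcp_rot"])
E
```

```text
time: 3.47
eef_pos: [0.5186, -0.2314, 0.1923]
tcp_rot: [0.789, -0.615, 0.004, -0.0]
contact_force: [0.2, -0.8, -2.2]
opening: 0.562
time: 4.47
eef_pos: [0.6502, 0.1808, 0.1835]
tcp_rot: [0.789, -0.614, -0.002, 0.001]
contact_force: [-0.8, 0.1, -2.8]
opening: 0.561
time: 4.72
eef_pos: [0.6505, 0.1758, 0.1855]
tcp_rot: [0.788, -0.615, -0.001, 0.001]
contact_force: [-1.0, 0.1, -2.8]
opening: 0.555
[0.65054857 0.1757932  0.18552894] 4.7167 [ 1.13959585e-01  3.03564732e-01  1.59781919e+00 -8.64952820e-04
  1.24358068e+00  1.43991266e+00] [-1.02502484  0.05831553 -2.82284749] [ 0.78824855 -0.61535454 -0.00091525  0.00147389]
```

View pics/w4.png

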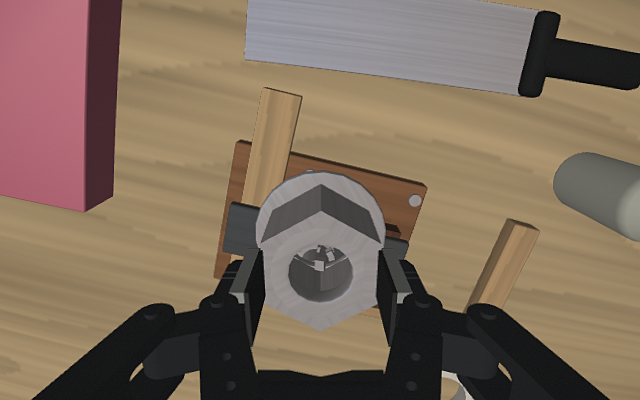

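```bash
python3 -m jog '[{"grip":0.5,"xyz":[0,0.03,0],"dr":[0,0,0]},{"grip":0.5,"xyz":[0,0.065,0],"dr":[0,0,0]},{"grip":0.5,"xyz":[0,0.1,0],"dr":[0,0,0]},{"grip":0.5,"xyz":[0,0.125,0],"dr":[0,0,0]},{"grip":0.5,"xyz":[0,0.14,0],"dr":[0,0,0]},{"grip":0.5,"xyz":[0,0.14,0],"dr":[0,0,0]},{"grip":0.5,"xyz":[0,0.14,0],"dr":[0,0,0]},{"grip":0.5,"xyz":[0,0.14,0],"dr":[0,0,0]}]'
python3 - <<'E'
from h import *
s=ctrl.get_state(); im=ctrl.read_camera("wrist"); cv2.imwrite("pics/w5.png",im[:,:,::-1])
import pickle; pickle.dump(s,open("w5.pkl","wb")); print(s["eef_pos"],s["time"],s["qpos"],s["tcp_rot"],ctrl.get_state()["eef_pos"])
crop(im,220,60,200,150,4,"pics/c5.png")
E
```

```text
time: 5.43
eef_pos: [0.5167, 0.1422, 0.188]
tcp_rot: [0.788, -0.616, 0.001, -0.001]
contact_force: [-0.7, -0.2, -4.0]
opening: 0.559
[0.51665695 0.14223199 0.18803134] 5.4333 [ 7.92520779e-02 -4.24250797e-03  1.93903181e+00 -6.97766431e-05
  1.20490224e+00  1.40571924e+00] [ 7.88012852e-01 -6.15658055e-01  7.22393302e-04 -6.18676584e-04] [0.51683365 0.14244047 0.18795073]
```

View pics/w5.png

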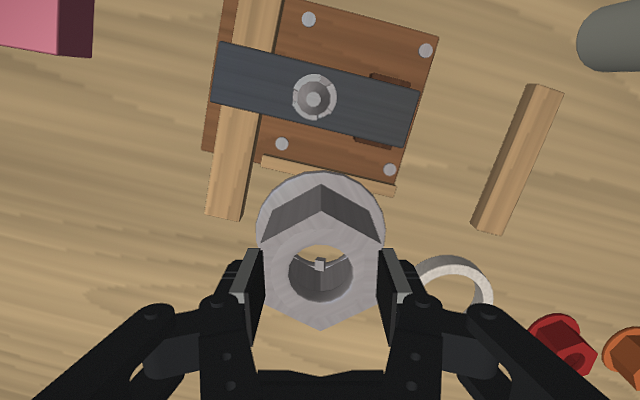

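View pics/c5.png

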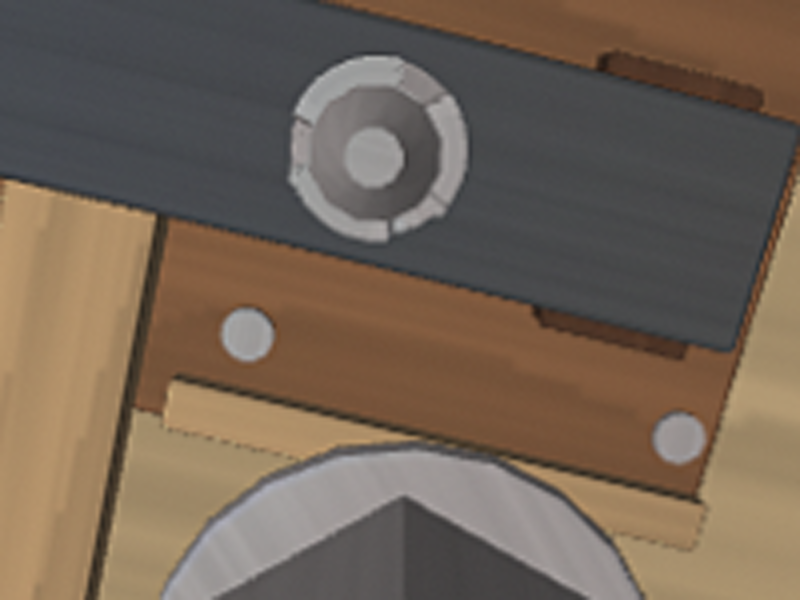

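```bash
python3 - <<'E'
from h import *
import pickle; s=pickle.load(open("w5.pkl","rb")); cm=cam("wrist",s)
R=Ro.from_quat(s["tcp_rot"]).as_matrix(); e=s["eef_pos"]
T=lambda w:R.T@(w-e)
f=lambda u,v:(220+(u+.5)/4-.5,60+(v+.5)/4-.5)
a=onz(f(374,157),.107,cm);b=onz(f(379,149),.073,cm);print("tip",a,T(a),"thr",b,T(b))
# disc diameters
print(np.linalg.norm(onz(f(343,157),.107,cm)-onz(f(405,157),.107,cm)),np.linalg.norm(onz(f(289,149),.073,cm)-onz(f(469,149),.073,cm)))
ztop=e[2]+.0325
n=onz((320.5,274),ztop,cm);print("nut",n,T(n)); print(np.linalg.norm(onz((288,274),ztop,cm)-onz((353,274),ztop,cm)))
c=cam("top");print(onz((262.5,202.7),.107,c),onz((264.3,205),.073,c))
E
```

```text
tip [0.57955883 0.16286918 0.107     ] [-0.00483686 -0.06587485  0.08115249] thr [0.579643   0.16258741 0.073     ] [-0.0045559  -0.06582496  0.11515256]
0.01035451274395298 0.03415940058970785
nut [0.51645453 0.14209602 0.22053134] [ 9.51978986e-05  1.68702484e-04 -3.25003375e-02]
0.02731107856431615
[0.58018407 0.1633544  0.107     ] [0.57853017 0.162307   0.073     ]
```

```bash
python3 -m jog '[{"grip":0.5,"xyz":[-0.002,-0.02,0],"dr":[0,0,0]},{"grip":0.5,"xyz":[-0.004,-0.045,0],"dr":[0,0,0]},{"grip":0.5,"xyz":[-0.0048,-0.06,0],"dr":[0,0,0]},{"grip":0.5,"xyz":[-0.0048,-0.066,0.01],"dr":[0,0,0]},{"grip":0.5,"xyz":[-0.0048,-0.066,0.03],"dr":[0,0,0]},{"grip":0.5,"xyz":[-0.0048,-0.066,0.05],"dr":[0,0,0]},{"grip":0.5,"xyz":[-0.0048,-0.066,0.06],"dr":[0,0,0]},{"grip":0.5,"xyz":[-0.0048,-0.066,0.06],"dr":[0,0,0]},{"grip":0.5,"xyz":[-0.0048,-0.066,0.06],"dr":[0,0,0]},{"grip":0.5,"xyz":[-0.0048,-0.066,0.06],"dr":[0,0,0]}]'
python3 - <<'E'
from h import *
s=ctrl.get_state(); im=ctrl.read_camera("wrist"); cv2.imwrite("pics/w6.png",im[:,:,::-1])
R=Ro.from_quat(s["tcp_rot"]).as_matrix(); e=s["eef_pos"]
n=e+R@np.array([0,.0002,0]); print(e,n-np.array([.5796,.1628,0]),R[:,2],s["contact_force"],s["time"])
print("tip expected px",proj([.5796,.1628,.107],cam("wrist",s)))
crop(im,270,225,100,90,7,"pics/c6.png")
E
```

```text
time: 6.32
eef_pos: [0.5794, 0.1637, 0.1285]
tcp_rot: [0.788, -0.615, 0.001, -0.001]
contact_force: [0.2, -0.0, -3.1]
opening: 0.558
[0.5794412  0.16372751 0.12853015] [-0.00035279  0.00087885  0.12852977] [ 1.93359955e-03  1.79627490e-04 -9.99998114e-01] [ 0.24942269 -0.0114162  -3.07010361] 6.3167
tip expected px [[321.98146263 224.77371485]]
```

View pics/c6.png

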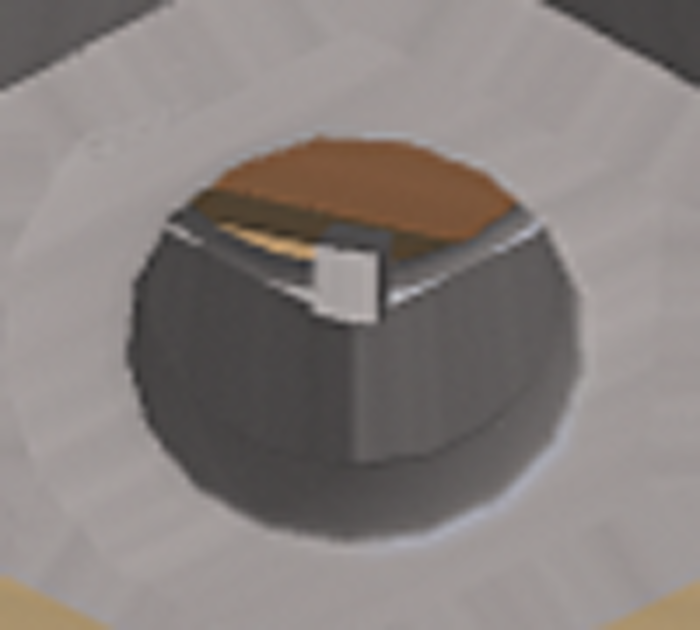

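```bash
python3 -m jog '[{"grip":0.5,"xyz":[0.001,0,0.008],"dr":[0,0,0]},{"grip":0.5,"xyz":[0.001,0,0.016],"dr":[0,0,0]},{"grip":0.5,"xyz":[0.001,0,0.024],"dr":[0,0,0]},{"grip":0.5,"xyz":[0.001,0,0.03],"dr":[0,0,0]},{"grip":0.5,"xyz":[0.001,0,0.03],"dr":[0,0,0]},{"grip":0.5,"xyz":[0.001,0,0.03],"dr":[0,0,0]}]'
python3 - <<'E'
from h import *
s=ctrl.get_state()
e=s["eef_pos"]
print(e-np.array([.5796,.1628,0]),s["contact_force"],s["wrist_torque"],s["time"])
E
```

```text
time: 6.87
eef_pos: [0.5783, 0.1626, 0.0963]
tcp_rot: [0.788, -0.615, -0.001, 0.001]
contact_force: [-0.5, -0.3, -3.2]
opening: 0.562
[-0.00134363 -0.00022286  0.0963432 ] [-0.50457948 -0.28284819 -3.19047668] [ 0.02094769 -0.00264185  0.0262808 ] 6.8667
```

```bash
python3 -m jog '[{"grip":0.5,"xyz":[0,-0.0008,0.004],"dr":[0,0,0]},{"grip":0.5,"xyz":[0,-0.0008,0.008],"dr":[0,0,0]},{"grip":0.5,"xyz":[0,-0.0008,0.010],"dr":[0,0,0]},{"grip":0.5,"xyz":[0,-0.0008,0.010],"dr":[0,0,0]},{"grip":0.5,"xyz":[0,-0.0008,0.010],"dr":[0,0,0]}]'
python3 - <<'E'
from h import *
s=ctrl.get_state()
e=s["eef_pos"]
print(e-np.array([.5796,.1628,0]),s["contact_force"],s["wrist_torque"],s["time"])
E
```

```text
time: 7.28
eef_pos: [0.5795, 0.1629, 0.0873]
tcp_rot: [0.788, -0.615, -0.0, 0.0]
contact_force: [0.3, -0.4, -3.3]
opening: 0.562
[-9.33385485e-05  1.37169667e-04  8.72813958e-02] [ 0.26808159 -0.38441249 -3.28527283] [-0.00285514  0.02778802 -0.01832162] 7.2833
```

```bash
python3 -m jog '[{"grip":0.40,"xyz":[0,0,0],"dr":[0,0,0]},{"grip":0.40,"xyz":[0,0,0],"dr":[0,0,0]},{"grip":0.40,"xyz":[0,0,0],"dr":[0,0,0]},{"grip":0.40,"xyz":[0,0,0],"dr":[0,0,0]},{"grip":0.40,"xyz":[0,0,0],"dr":[0,0,0]}]' 20
python3 - <<'E'
from h import *
s=ctrl.get_state(); im=ctrl.read_camera("wrist"); cv2.imwrite("pics/w7.png",im[:,:,::-1])
im=ctrl.read_camera("side");
print(s["contact_force"],s["opening"],proj([.5796,.1628,.08],cam("side"))); cv2.imwrite("pics/s7.png",im[:,:,::-1])
E
```

```text
time: 7.7
eef_pos: [0.5801, 0.163, 0.0882]
tcp_rot: [0.788, -0.615, 0.0, -0.0]
contact_force: [-0.2, 0.3, 0.6]
opening: 0.597
[-0.15039004  0.27564055  0.58776352] 0.5968440410779066 [[292.39157547 189.94715398]]
```

View pics/w7.png

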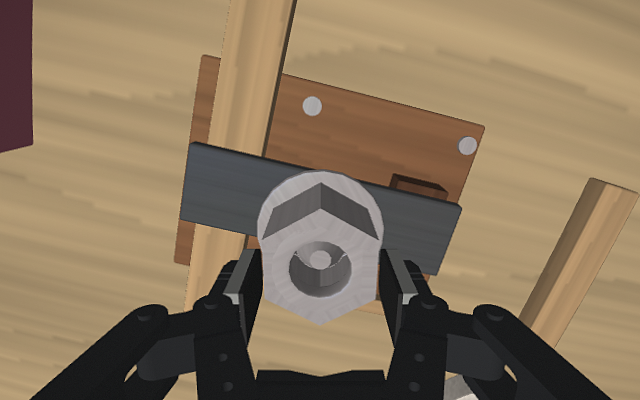

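View pics/s7.png

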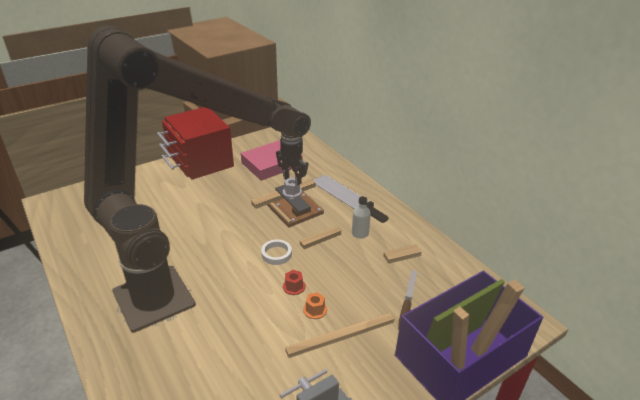

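```bash
cat >> h.py <<'E'
def nutz(row,s,col=None):
    """height of nut hole top centre, assuming it lies on tool centre line x, stud axis"""
    cm=cam("wrist",s); A=np.array([.5796,.1628])
    zs=np.linspace(.04,.14,1001); P=proj([[A[0],A[1],z] for z in zs],cm)
    return zs[np.argmin(abs(P[:,1]-row))]
E
python3 - <<'E'
from h import *
s=ctrl.get_state()
for r in (265,269,274): print(nutz(r,s))
E
python3 -m jog '[{"grip":0.40,"xyz":[0,0,0.003],"dr":[0,0,0]},{"grip":0.40,"xyz":[0,0,0.004],"dr":[0,0,-0.1]},{"grip":0.40,"xyz":[0,0,0.004],"dr":[0,0,-0.2]},{"grip":0.40,"xyz":[0,0,0.004],"dr":[0,0,-0.3]},{"grip":0.40,"xyz":[0,0,0.004],"dr":[0,0,-0.4]},{"grip":0.40,"xyz":[0,0,0.004],"dr":[0,0,-0.5]},{"grip":0.40,"xyz":[0,0,0.004],"dr":[0,0,-0.6]},{"grip":0.40,"xyz":[0,0,0.004],"dr":[0,0,-0.6]},{"grip":0.40,"xyz":[0,0,0.004],"dr":[0,0,-0.6]}]'
python3 - <<'E'
from h import *
s=ctrl.get_state(); im=ctrl.read_camera("wrist"); cv2.imwrite("pics/w8.png",im[:,:,::-1])
print(s["contact_force"],s["wrist_torque"],s["qpos"][5])
E
```

```text
0.11230000000000001
0.1159
0.12010000000000001
time: 8.55
eef_pos: [0.5795, 0.1629, 0.0832]
tcp_rot: [0.935, -0.356, -0.0, 0.0]
contact_force: [-0.6, -0.2, -0.4]
opening: 0.6
[-0.55561749 -0.21500022 -0.35625285] [ 0.00065752 -0.02389345 -0.01115119] 0.8331676596213031
```

View pics/w8.png

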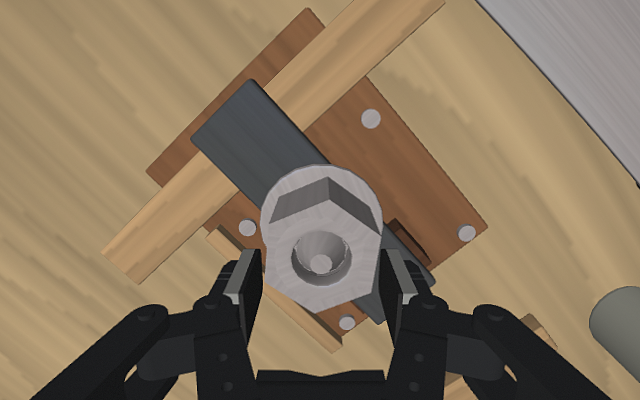

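```bash
python3 - <<'E'
from h import *
s=ctrl.get_state(); im=cv2.imread("pics/w8.png")[:,:,::-1]
for r in (255,258,261): print(nutz(r,s),s["eef_pos"])
crop(im,250,155,145,165,3.6,"pics/c8.png")
E
```

```text
0.0984 [0.57952719 0.1629105  0.08323273]
0.1014 [0.57952719 0.1629105  0.08323273]
0.1043 [0.57952719 0.1629105  0.08323273]
```

View pics/c8.png

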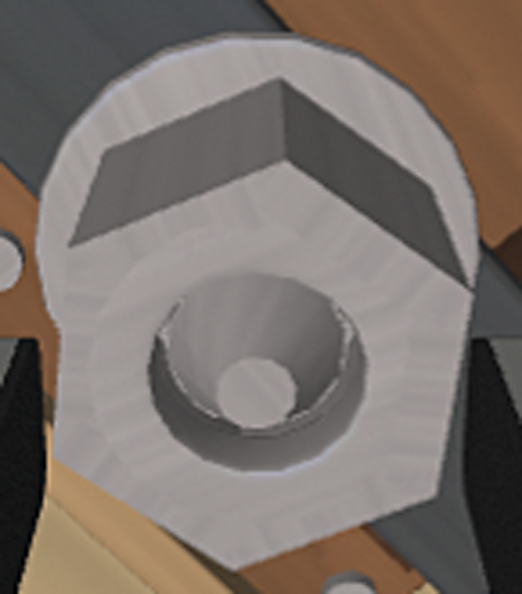

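The nut dropped: its underside went from about 22 mm to about 7–8 mm above the strap, and it is level. Next I lower the loose fingers and turn clockwise.

```bash
python3 -m jog '[{"grip":0.40,"xyz":[0,0,0.005],"dr":[0,0,0]},{"grip":0.40,"xyz":[0,0,0.010],"dr":[0,0,0]},{"grip":0.40,"xyz":[0,0,0.014],"dr":[0,0,0]},{"grip":0.40,"xyz":[0,0,0.014],"dr":[0,0,0.1]},{"grip":0.40,"xyz":[0,0,0.014],"dr":[0,0,0.2]},{"grip":0.40,"xyz":[0,0,0.014],"dr":[0,0,0.3]},{"grip":0.40,"xyz":[0,0,0.014],"dr":[0,0,0.4]},{"grip":0.40,"xyz":[0,0,0.014],"dr":[0,0,0.5]},{"grip":0.40,"xyz":[0,0,0.014],"dr":[0,0,0.6]},{"grip":0.40,"xyz":[0,0,0.014],"dr":[0,0,0.6]},{"grip":0.40,"xyz":[0,0,0.014],"dr":[0,0,0.6]}]'
python3 - <<'E'
from h import *
s=ctrl.get_state(); im=ctrl.read_camera("wrist"); cv2.imwrite("pics/w9.png",im[:,:,::-1])
import pickle; pickle.dump(s,open("w9.pkl","wb"))
print(s["contact_force"],s["wrist_torque"],s["qpos"][5])
crop(im,240,130,165,165,3.6,"pics/c9.png")
E
```

```text
time: 9.52
eef_pos: [0.5803, 0.1643, 0.0717]
tcp_rot: [0.788, -0.616, -0.0, -0.001]
contact_force: [-3.0, 2.6, 9.3]
opening: 0.601
[-2.98610633  2.59412193  9.2827541 ] [0.67329916 0.72267423 0.02166929] 1.4319358414227228
```

View pics/c9.png

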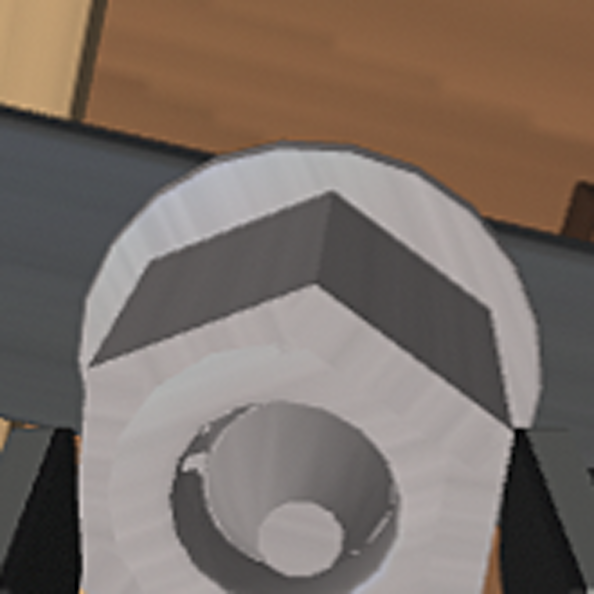

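View pics/w9.png

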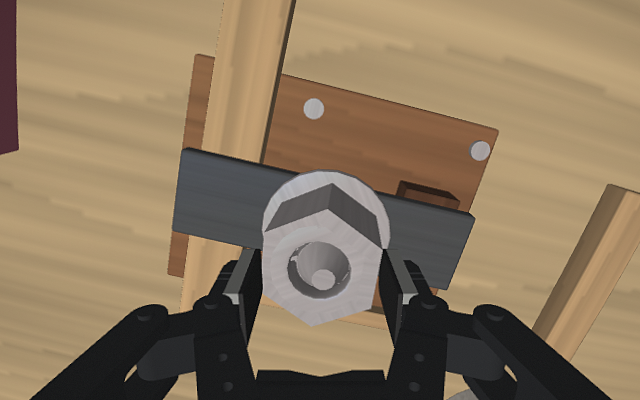

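```bash
python3 - <<'E'
from h import *
import pickle
s=pickle.load(open("w9.pkl","rb"));
im=ctrl.read_camera("side"); crop(im,252,130,80,95,6,"pics/s9.png"); s2=ctrl.get_state(); print(s2["eef_pos"],s2["contact_force"],s2["wrist_torque"],s2["time"])
cm=cam("wrist",s)
# expected projection of level nut w/ underside h
for ub in (.056,.052):
  for z in (ub+.006,ub+.046):
    print(ub,z,proj([.5796,.1628,z],cm), proj([[.5796+.035*np.cos(a),.1628+.035*np.sin(a),ub+.006] for a in np.radians([0,90,180,270])],cm).round(1).tolist())
E
```

```text
[0.58026435 0.16433748 0.07171168] [-3.86304409  2.33642641  9.26539907] [ 0.65312697  0.65497947 -0.05045272] 9.6167
0.056 0.062 [[322.83136813 234.8747708 ]] [[339.8, 172.8], [258.3, 220.0], [307.7, 290.3], [385.7, 249.2]]
0.056 0.10200000000000001 [[323.17409548 273.01255991]] [[339.8, 172.8], [258.3, 220.0], [307.7, 290.3], [385.7, 249.2]]
0.052 0.057999999999999996 [[322.80427414 231.87477555]] [[339.4, 170.9], [259.5, 217.2], [307.9, 286.4], [384.4, 246.0]]
0.052 0.098 [[323.13259419 268.37543679]] [[339.4, 170.9], [259.5, 217.2], [307.9, 286.4], [384.4, 246.0]]
```

View pics/s9.png

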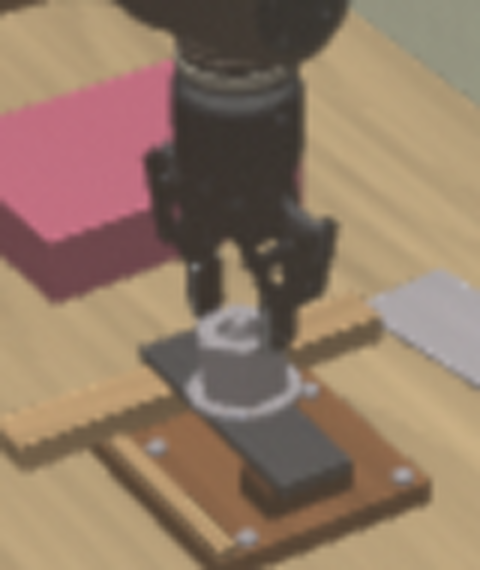

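```bash
python3 -m jog '[{"grip":0.36,"xyz":[0,0,0],"dr":[0,0,0]},{"grip":0.3,"xyz":[0,0,0],"dr":[0,0,0]},{"grip":0.25,"xyz":[0,0,0],"dr":[0,0,0]},{"grip":0.25,"xyz":[0,0,0],"dr":[0,0,0]},{"grip":0.25,"xyz":[0,0,0],"dr":[0,0,0]}]'
python3 - <<'E'
from h import *
s=ctrl.get_state(); im=ctrl.read_camera("wrist"); cv2.imwrite("pics/w10.png",im[:,:,::-1])
import pickle; pickle.dump(s,open("w10.pkl","wb"))
print(s["contact_force"],s["wrist_torque"],s["eef_pos"])
crop(im,240,160,165,165,3.6,"pics/c10.png")
E
```

```text
time: 10.03
eef_pos: [0.5792, 0.1627, 0.0687]
tcp_rot: [0.788, -0.615, -0.0, 0.0]
contact_force: [-0.7, 0.4, 0.0]
opening: 0.751
[-0.71200547  0.40381412  0.0299241 ] [-0.00039303  0.02018909 -0.01078331] [0.57919318 0.16272429 0.06867516]
```

View pics/c10.png

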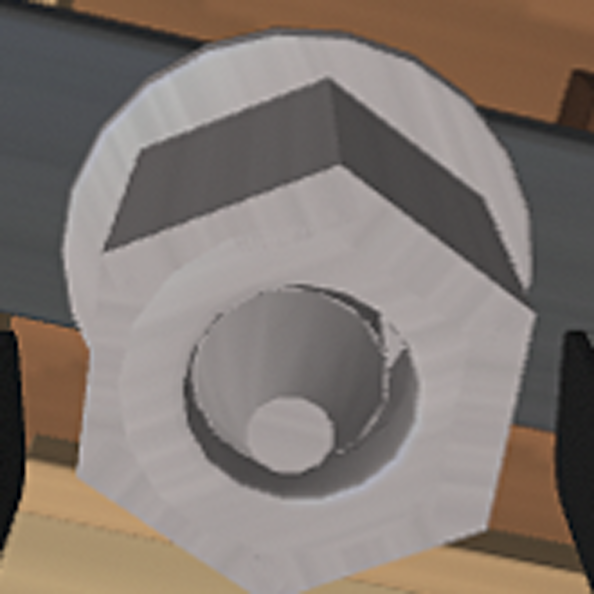

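```bash
cat >> h.py <<'E'
def nutpose(top,base,x0,y0,f,s,first=0):
    """top: 6 corners clockwise in image starting with far corner; base: dict idx->px"""
    K,k,R,t=cam("wrist",s); g=lambda p:(x0+(p[0]+.5)/f-.5,y0+(p[1]+.5)/f-.5)
    r=.05/np.sqrt(3); O=[];I=[]
    for i,p in enumerate(top):
        if p is None: continue
        a=-np.radians(60*i); O.append([r*np.cos(a),r*np.sin(a),.046]); I.append(g(p))
    for i,p in base.items():
        a=-np.radians(60*i); O.append([r*np.cos(a),r*np.sin(a),.006]); I.append(g(p))
    O=np.array(O);I=np.array(I)
    ok,rv,tv=cv2.solvePnP(O,I,K,np.array([k,0,0,0.]))
    Rn=R.T@cv2.Rodrigues(rv)[0]; p=R.T@(tv[:,0]-t)
    e=cv2.projectPoints(O,rv,tv,K,np.array([k,0,0,0.]))[0][:,0]-I
    ax=Rn[:,2]; yaw=np.degrees(np.arctan2(Rn[1,0],Rn[0,0]))
    print("underside",p.round(4),"above strap mm",round((p[2]-.048)*1000,1),"corner0 yaw",round(yaw,1),"flat mod60",round((yaw+30)%60,1),"tilt deg",round(np.degrees(np.arccos(ax[2])),1),"axis",ax.round(3),"rms px",round(np.sqrt((e**2).mean()),2))
    Rt=Ro.from_quat(s["tcp_rot"]).as_matrix(); ty=np.degrees(np.arctan2(Rt[1,0],Rt[0,0])); print("tool yaw",ty.round(1),"TCP",s["eef_pos"])
E
python3 - <<'E'
from h import *
import pickle
s=pickle.load(open("w10.pkl","rb"))
nutpose([(342,163),(535,313),(488,528),None,(78,475),(103,252)],{0:(330,78),1:(485,198),5:(142,150)},240,160,3.6,s)
s=pickle.load(open("w9.pkl","rb"))
nutpose([(316,283),(514,428),None,None,None,(90,365)],{0:(333,190),1:(490,310),5:(152,260)},240,130,3.6,s)
s.update(eef_pos=np.array([.5795,.1629,.0832]),tcp_rot=np.array([.935,-.356,0,0])/np.hypot(.935,.356))
nutpose([(287,158),(472,290),(437,497),(237,570),(55,462),(70,245)],{0:(281,80),1:(432,185),5:(105,152)},250,155,3.6,s)
E
```

```text
underside [0.5793 0.1614 0.0539] above strap mm 5.9 corner0 yaw 5.5 flat mod60 35.5 tilt deg 1.8 axis [0.031 0.006 1.   ] rms px 0.12
tool yaw -75.9 TCP [0.57919318 0.16272429 0.06867516]
underside [0.5796 0.1611 0.0537] above strap mm 5.7 corner0 yaw 6.8 flat mod60 36.8 tilt deg 4.4 axis [-0.01   0.076  0.997] rms px 0.17
tool yaw -76.0 TCP [0.58027619 0.16432204 0.07171374]
underside [0.5796 0.162  0.0572] above strap mm 9.2 corner0 yaw 42.0 flat mod60 12.0 tilt deg 1.0 axis [0.012 0.013 1.   ] rms px 0.54
tool yaw -41.7 TCP [0.5795 0.1629 0.0832]
```

Fit check: the nut dropped to 9.2 mm, and after 36° clockwise it is at 5.9 mm, which matches the thread pitch (0.83 mm per 10°). I'll line the jaws up with the flats, close loosely and turn the remaining ~54°.

```bash
python3 -m jog '[{"grip":0.25,"xyz":[0,0,0],"dr":[0,0,0.1]},{"grip":0.3,"xyz":[0,0,0],"dr":[0,0,0.15]},{"grip":0.4,"xyz":[0,0,0],"dr":[0,0,0.15]},{"grip":0.4,"xyz":[0,0,0],"dr":[0,0,0.15]},{"grip":0.4,"xyz":[0,0,0],"dr":[0,0,0.15]},{"grip":0.4,"xyz":[0,0,0],"dr":[0,0,0.25]},{"grip":0.4,"xyz":[0,0,0],"dr":[0,0,0.35]},{"grip":0.4,"xyz":[0,0,0],"dr":[0,0,0.45]},{"grip":0.4,"xyz":[0,0,0],"dr":[0,0,0.55]},{"grip":0.4,"xyz":[0,0,0],"dr":[0,0,0.65]},{"grip":0.4,"xyz":[0,0,0],"dr":[0,0,0.7]},{"grip":0.4,"xyz":[0,0,0],"dr":[0,0,0.7]}]'
python3 - <<'E'
from h import *
s=ctrl.get_state(); im=ctrl.read_camera("wrist"); cv2.imwrite("pics/w11.png",im[:,:,::-1])
import pickle; pickle.dump(s,open("w11.pkl","wb"))
print(s["contact_force"],s["wrist_torque"],s["eef_pos"],s["qpos"][5])
crop(im,240,160,165,165,3.6,"pics/c11.png")
E
```

```text
time: 11.08
eef_pos: [0.5795, 0.163, 0.0693]
tcp_rot: [-0.53, 0.848, 0.0, -0.0]
contact_force: [-0.9, -0.2, 0.3]
opening: 0.6
[-0.85752876 -0.18194231  0.26650959] [-0.02732598  0.06044959 -0.03720632] [0.57952384 0.1629785  0.06928012] 2.130629372911217
```

View pics/c11.png

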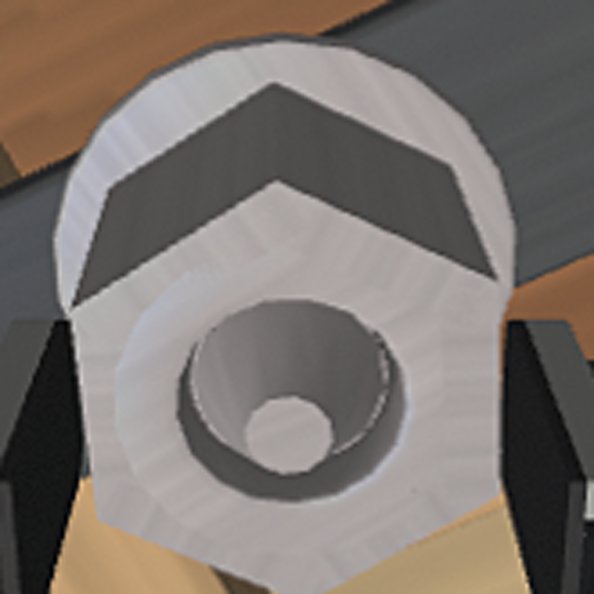

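```bash
python3 - <<'E'
from h import *
import pickle
s=pickle.load(open("w11.pkl","rb"))
nutpose([(278,182),(498,282),(500,493),None,(96,518),(72,305)],{0:(273,83),1:(452,166),5:(110,188)},240,160,3.6,s)
E
```

```text
underside [0.5784 0.1641 0.0513] above strap mm 3.3 corner0 yaw -22.8 flat mod60 7.2 tilt deg 1.2 axis [-0.013 -0.018  1.   ] rms px 0.34
tool yaw -116.0 TCP [0.57952384 0.1629785  0.06928012]
```

```bash
python3 -m jog '[{"grip":0.4,"xyz":[0,0,0],"dr":[0,0,0.1]},{"grip":0.4,"xyz":[0,0,0],"dr":[0,0,0.2]},{"grip":0.4,"xyz":[0,0,0],"dr":[0,0,0.3]},{"grip":0.4,"xyz":[0,0,0],"dr":[0,0,0.4]},{"grip":0.4,"xyz":[0,0,0],"dr":[0,0,0.47]},{"grip":0.4,"xyz":[0,0,0],"dr":[0,0,0.47]},{"grip":0.4,"xyz":[0,0,0],"dr":[0,0,0.47]},{"grip":0.3,"xyz":[0,0,0],"dr":[0,0,0.44]},{"grip":0.2,"xyz":[0,0,0],"dr":[0,0,0.4]},{"grip":0.1,"xyz":[0,0,0],"dr":[0,0,0.4]},{"grip":0.0,"xyz":[0,0,0],"dr":[0,0,0.4]},{"grip":0.0,"xyz":[0,0,0],"dr":[0,0,0.4]}]'
python3 - <<'E'
from h import *
s=ctrl.get_state(); im=ctrl.read_camera("wrist"); cv2.imwrite("pics/w12.png",im[:,:,::-1])
import pickle; pickle.dump(s,open("w12.pkl","wb"))
print(s["contact_force"],s["wrist_torque"],s["eef_pos"],s["qpos"][5])
crop(im,240,160,165,165,3.6,"pics/c12.png")
E
```

```text
time: 12.13
eef_pos: [0.5796, 0.1629, 0.0694]
tcp_rot: [-0.351, 0.936, 0.0, -0.0]
contact_force: [0.0, 0.2, -0.2]
opening: 1.0
[ 0.04174509  0.18069784 -0.21254101] [ 0.00376535 -0.05308774  0.05582429] [0.57961183 0.16290185 0.06941569] 2.5303846262347927
```

View pics/c12.png

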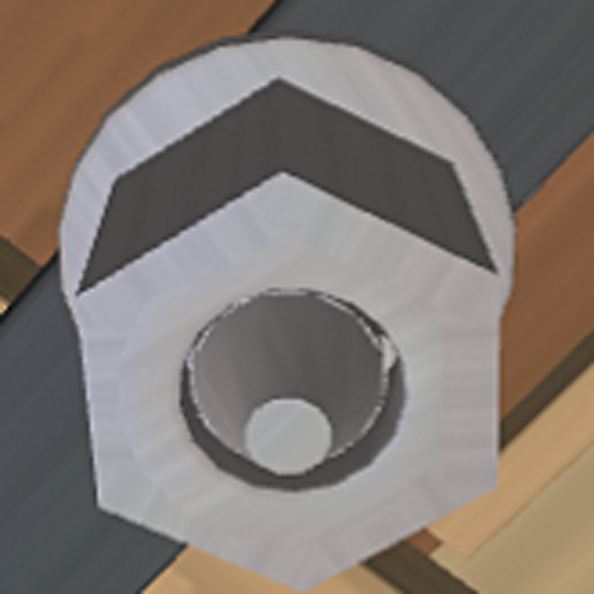

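```bash
python3 - <<'E'
from h import *
import pickle
s=pickle.load(open("w12.pkl","rb"))
nutpose([(283,172),(498,272),(498,487),(305,590),(98,506),(76,293)],{0:(280,79),1:(454,165),5:(114,182)},240,160,3.6,s)
E
```

```text
underside [0.5785 0.164  0.0497] above strap mm 1.7 corner0 yaw -46.3 flat mod60 43.7 tilt deg 1.0 axis [-0.006 -0.017  1.   ] rms px 0.37
tool yaw -138.9 TCP [0.57961183 0.16290185 0.06941569]
```

The nut has turned 88° clockwise and sits 1.7 mm above the strap. Retreat straight up and check.

```bash
python3 -m jog '[{"grip":0,"xyz":[0,0,-0.01],"dr":[0,0,0]},{"grip":0,"xyz":[0,0,-0.03],"dr":[0,0,0]},{"grip":0,"xyz":[0,0,-0.06],"dr":[0,0,0]},{"grip":0,"xyz":[0,0,-0.09],"dr":[0,0,0]},{"grip":0,"xyz":[0,0,-0.12],"dr":[0,0,0]},{"grip":0,"xyz":[0,0,-0.13],"dr":[0,0,0]},{"grip":0,"xyz":[0,0,-0.13],"dr":[0,0,0]},{"grip":0,"xyz":[0,0,-0.13],"dr":[0,0,0]},{"grip":0,"xyz":[0,0,-0.13],"dr":[0,0,0]}]'
python3 - <<'E'
from h import *
s=ctrl.get_state(); im=ctrl.read_camera("wrist"); cv2.imwrite("pics/w13.png",im[:,:,::-1])
import pickle; pickle.dump(s,open("w13.pkl","wb"))
print(s["contact_force"],s["eef_pos"])
crop(im,270,120,105,105,5.5,"pics/c13.png")
t=ctrl.read_camera("top"); cv2.imwrite("pics/top13.png",t[:,:,::-1])
E
```

```text
time: 12.93
eef_pos: [0.5783, 0.1628, 0.1971]
tcp_rot: [-0.351, 0.936, 0.0, -0.002]
contact_force: [-0.2, -0.8, -0.7]
opening: 0.999
[-0.20826484 -0.76192891 -0.68929169] [0.57833336 0.16275417 0.19712901]
```

View pics/c13.png

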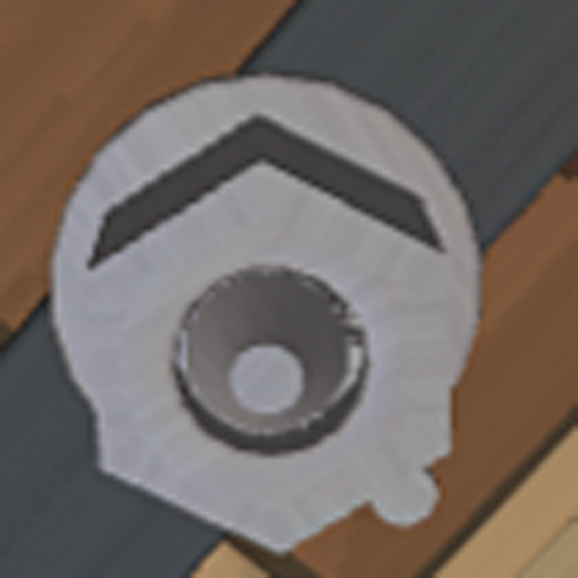

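View pics/top13.png

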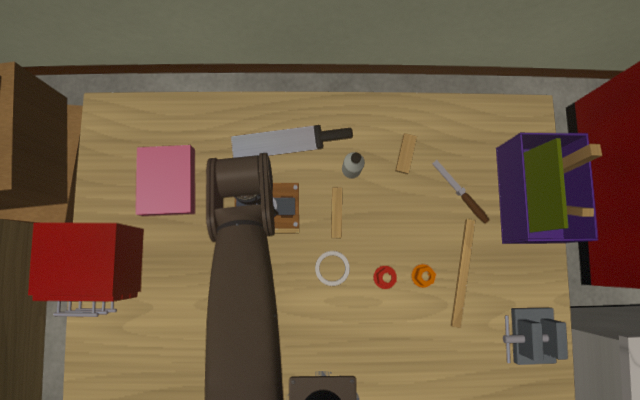

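```bash
python3 - <<'E'
from h import *
import pickle
s=pickle.load(open("w13.pkl","rb"))
nutpose([(263,160),(443,249),(449,450),(281,551),(99,465),(90,268)],{0:(258,117),1:(420,200),5:(108,214)},270,120,5.5,s)
print(ctrl.get_state()["dq"].round(3))
ctrl.sign_off()
E
```

```text
underside [0.5782 0.1647 0.0476] above strap mm -0.4 corner0 yaw -46.5 flat mod60 43.5 tilt deg 1.5 axis [ 0.002 -0.026  1.   ] rms px 0.28
tool yaw -138.9 TCP [0.57833336 0.16275417 0.19712901]
[-0.002  0.    -0.007 -0.001  0.001 -0.   ]
the job is handed in; nothing more can be done
```

The nut is on the stud, flange down, caught by the thread and let go. I handed the job in at about 13 s of the 54 s allowed.

| Step | Nut turned | Underside above the strap (wrist camera) |
|---|---|---|
| Set down on the thread tops | – | about 22 mm |
| Backed off anticlockwise until it dropped | tool turned about 34° | 9.2 mm |
| Turned clockwise | 36° | 5.9 mm |
| | 65° in total | 3.3 mm |
| | 88° in total | 1.7 mm |

The fall while turning clockwise matches the thread's 0.83 mm per 10°.

- **Jam:** during the first part of the clockwise turn the nut wedged in the loose jaws. It tilted about 4° and pushed back with about 9 N. I opened the jaws, it settled level, and I carried on.
- **Last checks:** after I retreated, the nut had not turned (−46.5° against −46.3° before). Force on the tool was about zero, and the bystanders looked unmoved in the top view.
- **Disagreement:** the far wrist view put the underside at −0.4 mm with 1.5° tilt, while the close view gave +1.7 mm with 1.0°. The far view was taken while the arm was still settling, so I put the difference down to measurement error. The nut is within about 2 mm of the strap.

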